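# Take the tall lamp holder out of the lamp turret

## Task

Turn the lamp turret until the tall lamp holder stands at the front, over the pointer of the stand. Unscrew it (about a quarter turn anticlockwise seen from above), lift it out and stand it upright on the worktop, letting go of it; then take it again another way and lay it down in the V cradle, its barrel centred on both saddles, either way round. Do not let it fall over, leave the short holder in the turret and leave the glassware and tweezers alone.

Things in the scene. Friction and masses are not known exactly. Their poses are not given: they have to be found in the camera images.
- stand: Fixed grey round stand of the turret, 246 mm across; origin on the worktop under its centre. Its -x axis points to its FRONT, marked by a block with a steel pointer. A keeper lip above the holders' flanges (52 to 56 mm above the worktop, 99 to 123 mm off the axis) runs all round but for a gap 48 degrees wide at the front: a holder lifts out only there.
- front (a point): The front station, 80 mm from the turret axis along the stand's -x, 45 mm above the worktop (top of the turret plate).
- turret (a joint): Turret turn (rad) since the start, about the stand's upright axis; grows anticlockwise from above; limits +-2.4. Friction 0.12 N m holds it anywhere; no click. Its 4 stations lie 90 degrees apart, 80 mm off the axis: flat black blank (near the front at the start), loose holder, fixed short holder, loose holder. The tall one starts on the left or right, 70 to 110 degrees from the front.
- turret_knob (a point): Grip point of the turret's centre knob, on the axis, 118 mm above the worktop: a black upright bar 12 mm thick, 34 mm long, from 102 to 132 mm above the worktop. The point turns with the turret: the bar's long side lies along its x axis, so it is gripped across its y axis.
- holder_tall: The tall lamp holder, loose, metal, 0.16 kg. Origin under the centre of its foot, z along its axis to the top. From the foot up: skirt 30 mm diameter with two lugs (46 mm over both); flange 50 mm diameter from 10.5 to 14.5 mm; ribbed barrel 34 mm diameter from 14.5 to 88 mm. It stands on its foot. Screwed in, its foot is 34.5 mm above the worktop.
- holder_tall_mid (a point): Middle of the tall holder's barrel, on its axis, 51 mm above its foot. The holder has a bayonet fitting with little friction: it starts locked; turned 75 degrees anticlockwise (from above, relative to the turret) it meets a stop, and there it lifts straight out, 10.5 mm until the foot is clear of the turret plate.
- holder_short: The other loose holder, the same but 64 mm high in all; origin under its foot. It stays in the turret.
- cradle: Fixed grey cradle, base 80 x 50 x 12 mm, origin on the worktop under its centre, z up. Two 90 degree V saddles, each 8 mm thick, 20 mm either side of the centre along its x axis, 40 mm high at their tips and 34 mm wide over both tips. A barrel lying in them has its axis along the cradle's x; the 50 mm flange must overhang outside the saddles. The worktop between cradle and stand is free.
- cradle_seat (a point): Where the middle of the barrel belongs: on the barrel's axis when it lies in the saddles, 50 mm above the worktop over the cradle's centre; x along the cradle's length.
- beaker: Bystander: glass beaker, 67 mm across, 79 mm high; origin under its centre.
- weighing_bottle: Bystander: small glass weighing bottle with lid, 41 mm across, 52 mm high; origin under its centre.
- tweezers: Bystander: steel tweezers lying flat, 131 mm long, 9 mm high; origin under the centre.
Mind the look-alikes: they are no part of the job. What is shaped like the holder_short but turquoise is not meant.

How it is judged:
By the outcome, as a careful person would: the job done as asked, in the order asked, and still so for the second after the job is handed in, with the robot touching nothing.
It also fails if it takes over 69 s, if anything falls off the work surface, if the arm or the gripper's body presses on something with over 40 N, if the wrist force passes 120 N, or if a joint passes its speed limit or range.

## Robot

A 6-joint arm with a two-finger parallel gripper is mounted at the origin on a cart in front of the work surface, level with it; the furniture and walls round the work are solid. World frame = base frame: x ahead of the robot, y to its left, z up, the work surface at z = 0. Lengths are in m, angles in rad, forces in N, time in s.
With the tool pointing down it reaches from about 0.3 to 0.85 m from the base axis. Payload 5.4 kg.
Tool frame: the origin (TCP) lies at the very end of the fingers, on their centre line; the grasp point (between the pads) lies 19 mm behind it; z points along the fingers, y is the line along which they close (so a half turn about z gives the same grasp; the last joint's range is limited). The gripper opens to 85 mm and grips with 20 to 120 N. Pads are 22 mm wide; open, the fingers measure 114 mm over their backs; the gripper's body (76 mm by 85 mm) begins 54 mm behind the grasp point. The pads swing forward as they close: fully open they stand 13 mm farther back than shut.
Start: joints at [1.133, 0.158, 1.597, -0, 1.386, -0.21], TCP at [0.13, 0.56, 0.231] pointing down, gripper open.
Joint ranges: [-2.91, 2.91], [-0.94, 2.29], [0.18, 2.7], [-1.29, 4.43], [0.17, 2.64], [-3, 3]. Speed limits (rad/s): [2.57, 2.57, 3.14, 3.14, 3.14, 3.14].

## Interface

Orientations are given as a 3x3 rotation matrix whose columns are the frame's x, y, z axes.
In Python, from cell import readout, optics, r gives the robot as it stands. The module is installed in compiled form; this text tells all that it offers.
- The arm moves only by the shell command python3 -m jog 'ROWS' [FORCE]. ROWS is JSON, a list of rows, each a list of 3 entries, a list of its own where there are three numbers: the closure, from 0 (fully open) to 1 (shut), then the shift along the tool's x, y, z in cm, then the turn about the tool's z in rad. In form: [[claw, [tx, ty, tz], spin], ...]. A call has 1 to 20 rows; each row shifts and turns the commanded pose from where the row before left it, along the tool's axes as they then stand; what a row does not reach is not made up. A row lasts 1/12 s, in which the tool goes at most 41.7 mm and 7.16 degrees, less where a joint would pass 70% of its speed; a pose out of reach is approached as far as the arm can. A call with a gripper value outside its range is refused whole. The fingers move at their own pace and stop on an object; FORCE is the grip in N (left out, the last holds). Time passes only in rows, so rows that do not move let the fingers close. It gives the time, the measured TCP pose, the force, the opening and the grip force at its end, in the units of the state.
- readout.state(): the state, without advancing time (a new reading comes with each control period).
- optics.get_image(name): name is "side" or "top" or "wrist"; returns a dict with "color" (420x560x3 uint8, red, green, blue), "depth" (420x560 float32, m along the optical axis (not along the pixel's ray), 0 where there is no reading), "camera_matrix" (3x3 intrinsics, pixels), "D" ([k1, k2, p1, p2, k3] as OpenCV has them; the pictures are not rectified), "T" (4x4, takes a point from camera to world coordinates); the wrist camera has in their place "hand_eye" (4x4, takes a point from camera to tool coordinates, whose origin is the TCP and whose axes are the flange's). Camera axes: x right, y down, z forward; pixel columns grow to the right and rows downward; lengths in m; the calibration is good to about 2 mm. A picture is of the moment at which its call begins: read the wrist's pose just before it.
- r.job_done(): hands the job in; it is judged then, once.
The state is a dict: "t": time; "joint_positions": joint angles; "joint_velocities": joint speeds; "joint_torque": joint torques, N m; "position": TCP position; "orientation": TCP orientation; "contact_force": force on the tool from outside, world axes, zero at the start; "moment": the same for the moment, N m; "gripper_width": opening from 0.0 (shut) to 1.0 (fully open); "finger_force": force on a finger pad.
Only numpy, scipy, OpenCV 4.12 (cv2) and the standard library are available. Lean on these libraries where they do the work, as an engineer would, in place of code of your own. Each camera call takes 0.05 s, during which the arm holds its last target. There are 200 camera calls.

## Working session

There is one attempt and no reset: what is moved stays moved. The work goes in short steps, Python scripts to look and compute and a shell command to move; the robot and the scene stay as the last step left them, time stands still between calls to the robot, and variables do not carry over. Pictures are saved under pics/ and viewed, at most 10 in all, crops included, and the job is handed in when it is done.

```bash
mkdir -p pics; cat > h.py <<'E'
import numpy as np, cv2
from cell import readout, optics, r
def grab(n, save=None):
    s=readout.state(); im=optics.get_image(n)
    if n=="wrist":
        T=np.eye(4); T[:3,:3]=np.array(s["orientation"]); T[:3,3]=s["position"]; im["T"]=T@np.array(im["hand_eye"])
    if save: cv2.imwrite("pics/"+save,im["color"][:,:,::-1])
    np.savez("%s.npz"%n,**{k:np.array(v) for k,v in im.items()})
    return im
def load(n): return dict(np.load("%s.npz"%n))
def ray(im,u,v):
    p=cv2.undistortPoints(np.array([[[u,v]]],float),np.array(im["camera_matrix"]),np.array(im["D"]))[0,0]
    return np.array([p[0],p[1],1.])
def atz(im,u,v,z):
    T=np.array(im["T"]); d=T[:3,:3]@ray(im,u,v); o=T[:3,3]; return o+d*(z-o[2])/d[2]
def atd(im,u,v):
    T=np.array(im["T"]); d=im["depth"][int(v)-1:int(v)+2,int(u)-1:int(u)+2]; d=np.median(d[d>0]); return T[:3,:3]@(ray(im,u,v)*d)+T[:3,3]
def proj(im,P):
    T=np.linalg.inv(np.array(im["T"])); P=np.atleast_2d(P)
    rv=cv2.Rodrigues(T[:3,:3])[0]
    return cv2.projectPoints(P.astype(float),rv,T[:3,3],np.array(im["camera_matrix"]),np.array(im["D"]))[0][:,0]
E
python3 - <<'E'
from h import *
np.set_printoptions(precision=3,suppress=True)
a=grab("top","top.png");b=grab("side","side.png")
for i in (a,b): print(np.array(i["T"]),np.array(i["camera_matrix"]))
print(readout.state())
E
```

```text
[[-0.009 -0.984  0.179  0.336]
 [-1.     0.007 -0.013  0.108]
 [ 0.012 -0.179 -0.984  1.16 ]
 [ 0.     0.     0.     1.   ]] [[416.497   0.    283.32 ]
 [  0.    416.497 208.054]
 [  0.      0.      1.   ]]
[[ 0.866 -0.194  0.462 -0.051]
 [-0.501 -0.336  0.798 -0.892]
 [ 0.    -0.922 -0.388  0.582]
 [ 0.     0.     0.     1.   ]] [[534.026   0.    283.516]
 [  0.    534.026 206.451]
 [  0.      0.      1.   ]]
{'t': 0.1, 'joint_positions': array([ 1.133,  0.159,  1.598, -0.   ,  1.386, -0.21 ]), 'joint_velocities': array([ 0.001, -0.001, -0.   ,  0.   ,  0.   , -0.   ]), 'joint_torque': array([ -0.   , -39.7  , -33.234,  -0.   ,   0.004,  -0.   ]), 'position': array([0.13, 0.56, 0.23]), 'orientation': array([[-0.974,  0.226, -0.001],
       [ 0.226,  0.974, -0.002],
       [ 0.   , -0.002, -1.   ]]), 'contact_force': array([-0.56 ,  0.027, -0.073]), 'moment': array([-0.043, -0.027,  0.021]), 'finger_force': 0.0, 'gripper_width': 0.9987586850480495}
```

View pics/top.png

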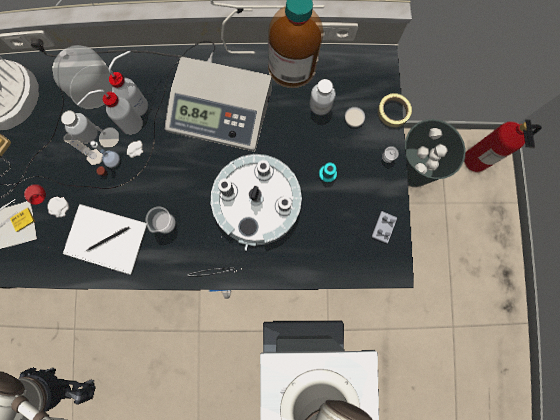

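View pics/side.png

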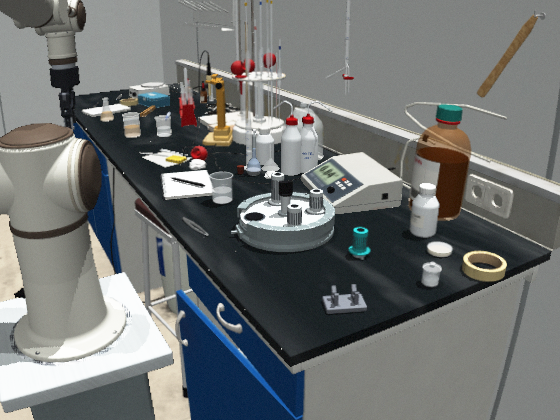

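The top view shows the turret at (256,200) with its pointer near (246,246). It carries holders at (228,188), (263,170) and (284,205), and the blank at (247,228). The cradle is at (385,227), the turquoise look-alike at (328,172), the beaker at (160,220), the weighing bottle at (390,155) and the tweezers at (215,271).

```bash
python3 - <<'E'
from h import *
np.set_printoptions(precision=3,suppress=True)
a=load("top");b=load("side")
c=cv2.resize(a["color"][145:260,200:310][:,:,::-1],None,fx=5,fy=5,interpolation=cv2.INTER_CUBIC)
d=cv2.resize(b["color"][165:250,225:345][:,:,::-1],None,fx=5,fy=5,interpolation=cv2.INTER_CUBIC)
cv2.imwrite("pics/c1.png",c);cv2.imwrite("pics/c2.png",d)
e=cv2.resize(a["color"][205:250,365:405][:,:,::-1],None,fx=12,fy=12,interpolation=cv2.INTER_CUBIC)
cv2.imwrite("pics/c3.png",e)
# heights
T=a["T"];H,W=a["depth"].shape
uu,vv=np.meshgrid(np.arange(W),np.arange(H))
p=cv2.undistortPoints(np.stack([uu,vv],-1).reshape(-1,1,2).astype(float),a["camera_matrix"],a["D"])[:,0]
X=np.c_[p,np.ones(len(p))]*a["depth"].reshape(-1,1); X=(X@T[:3,:3].T+T[:3,3]).reshape(H,W,3)
np.save("topX.npy",X)
for n,(u,v) in dict(L=(228,186),B=(263,168),R=(284,204),K=(256,193),tq=(328,170)).items():
    w=X[v-8:v+9,u-8:u+9].reshape(-1,3); z=np.percentile(w[:,2],97); k=w[w[:,2]>z-.006]; print(n,z,k.mean(0),len(k))
E
```

```text
L 0.1255242798962438 [0.584 0.243 0.132] 117
B 0.10187070869218068 [0.636 0.147 0.117] 118
R 0.101298551177766 [0.544 0.091 0.099] 119
K 0.1335750806150592 [0.564 0.168 0.132] 59
tq 0.06643615789545361 [ 0.641 -0.033  0.074] 111
```

View pics/c1.png

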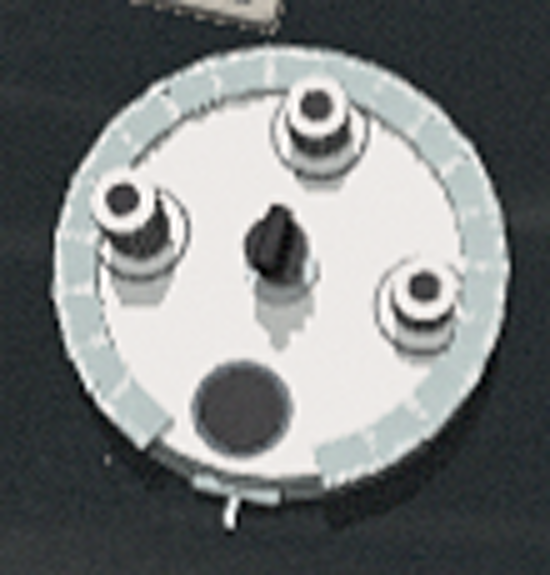

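View pics/c3.png

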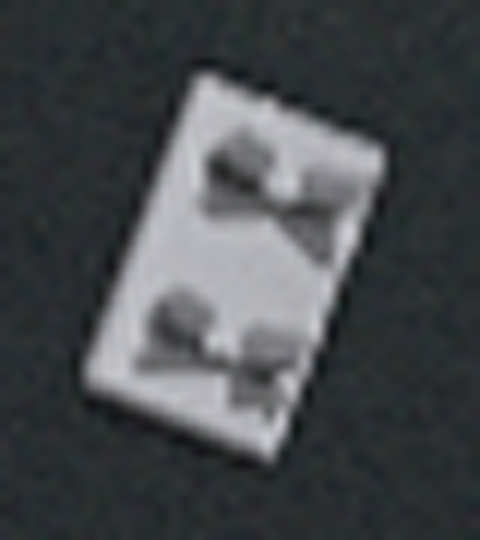

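```bash
python3 - <<'E'
from h import *
np.set_printoptions(precision=4,suppress=True)
a=load("top")
f=lambda x,y,z: atz(a,200+(x+.5)/5-.5,145+(y+.5)/5-.5,z)
g=lambda x,y,z: atz(a,365+(x+.5)/12-.5,205+(y+.5)/12-.5,z)
tall=f(123,197,.1225);B=f(316,103,.0985);R=f(425,287,.0985);bl=f(241,408,.045);kn=f(278,225,.132)
print("tall",tall,"B",B,"R",R,"blank",bl,"knob",kn)
print("mid LR",(tall+R)/2,"mid B-bl",(B+bl)/2)
rim=[f(x,y,.056) for x,y in((55,270),(508,270),(281,45),(85,160),(470,160))]
A=np.array(rim)[:,:2];s=np.linalg.lstsq(np.c_[2*A,np.ones(5)],(A**2).sum(1),rcond=None)[0];C=s[:2];print("rim C",C,np.sqrt(s[2]+C@C))
ang=lambda p:np.degrees(np.arctan2(p[1]-C[1],p[0]-C[0]))
for n,p in dict(tall=tall,B=B,R=R,bl=bl,ptr=f(230,520,.03),blk=f(237,487,.05),gl=f(163,435,.056),gr=f(320,470,.056)).items(): print(n,ang(p),np.hypot(*(p[:2]-C)))
c=[g(*q,.012) for q in((200,70),(385,147),(272,462),(88,380))]
print("cradle",np.mean(c,0),[ (np.linalg.norm(c[i]-c[(i+1)%4]),np.degrees(np.arctan2(*(c[(i+1)%4]-c[i])[1::-1]))) for i in range(4)])
print("beaker",atz(a,160,220,0.05),"wb",atz(a,390,155,.05),"tw",atz(a,190,272,0),atz(a,242,270,0),"tq",atz(a,328,170,.06))
im=a
E
python3 - <<'E'
import cv2;exit()
E
```

```text
tall [0.5886 0.2455 0.1225] B [0.6448 0.1475 0.0985] R [0.5453 0.0908 0.0985] blank [0.4899 0.1899 0.045 ] knob [0.5712 0.1654 0.132 ]
mid LR [0.567  0.1681 0.1105] mid B-bl [0.5674 0.1687 0.0717]
rim C [0.5671 0.1689] 0.12191347416141765
tall 74.2677699286048 0.07949554956700158
B -15.449645095112492 0.08062363585594551
R -105.57583277362285 0.08110261245336689
bl 164.7956074472795 0.07992750525427818
ptr 168.5024516410605 0.13911988477108342
blk 169.40375619158098 0.12247119610503826
gl 146.39374011424638 0.11156610894623639
gr -168.88658325600116 0.11434448731098613
cradle [ 0.4904 -0.1898  0.012 ] [(np.float64(0.04722999975419753), np.float64(-113.34928474850352)), (np.float64(0.08010140783325544), np.float64(157.32632088643666)), (np.float64(0.046868524784827635), np.float64(65.2101987861637)), (np.float64(0.07892865809998038), np.float64(-22.390458014752983))]
beaker [0.5075 0.4285 0.05  ] wb [ 0.6876 -0.2074  0.05  ] tw [0.369  0.3531 0.    ] [0.3741 0.2087 0.    ] tq [ 0.6415 -0.0296  0.06  ]
```

View pics/c2.png

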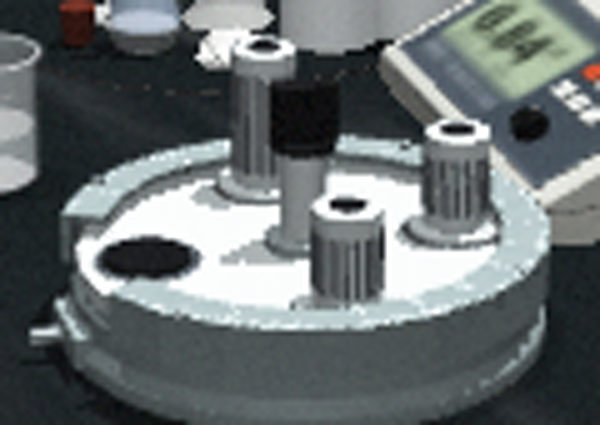

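The crops confirm it. The left holder at (228,188) in the top view is the tall one: its rim is at z≈0.125, against 0.10 for the other two. The holder at (263,170) is the fixed short one and (284,205) is the loose short one. The gap centre and pointer give a front at about 169°, so the turret must turn about +94.5°.

```bash
cat >> h.py <<'E'
def need(p,yaw=None):
    "shift (cm, tool axes) to TCP target p; spin to bring tool x to yaw (deg, mod 180)"
    s=readout.state(); R=np.array(s["orientation"]); d=R.T@(np.array(p)-s["position"])*100
    y=np.degrees(np.arctan2(R[1,0],R[0,0]))
    print("t %.2f pos"%s["t"],np.round(s["position"],4),"yaw %.1f"%y,"j6 %.2f"%s["joint_positions"][5],"shift cm",np.round(d,2),"F",np.round(s["contact_force"],1))
    if yaw is not None: e=(yaw-y+90)%180-90; print("spin rad %.3f"%-np.radians(e))
E
python3 -m jog '[[0,[-3.2,-1.76,0],0],[0,[-3.2,-1.76,0],0],[0,[-3.2,-1.76,0],0],[0,[-3.2,-1.76,0],0],[0,[-3.2,-1.76,0],0],[0,[-3.2,-1.76,0],0],[0,[-3.2,-1.76,0],0],[0,[-3.2,-1.76,0],0],[0,[-3.2,-1.76,0],0],[0,[-3.2,-1.76,0],0],[0,[-3.2,-1.76,0],0],[0,[-3.2,-1.76,0],0],[0,[-3.2,-1.76,0],0],[0,[-3.2,-1.76,0],0],[0,[-3.2,-1.76,0],0],[0,[-3.2,-1.76,0],0],[0.5,[0,0,0],0],[0.5,[0,0,0],0],[0.5,[0,0,0],0]]'
python3 - <<'E'
from h import *
need((.567,.169,.15),165)
im=grab("wrist","w1.png")
print(proj(im,[(.567,.169,.132),(.567+.0164,.169-.0044,.132)]))
E
```

```text
t: 1.68
position: [0.5644, 0.1704, 0.2307]
orientation: [[-0.974, 0.226, -0.002], [0.226, 0.974, 0.0], [0.002, -0.0, -1.0]]
contact_force: [0.1, 0.6, -0.5]
gripper_width: 0.603
finger_force: 0.0
t 1.68 pos [0.5644 0.1704 0.2307] yaw 166.9 j6 -1.25 shift cm [-0.3  -0.08  8.07] F [ 0.1  0.6 -0.5]
spin rad 0.034
[[285.67343599 214.12242673]
 [284.89629899 235.19684162]]
```

View pics/w1.png

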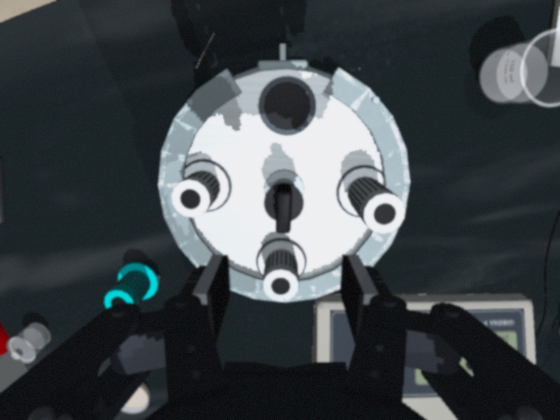

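The wrist view shows the knob bar at (284,182–232) running along tool x, and the tall holder at (383,213). The grasp axes match, so I'll go down and grip the knob.

```bash
python3 -m jog '[[0.5,[-0.3,-0.1,1],0.03],[0.5,[0,0,3],0],[0.5,[0,0,3],0],[0.5,[0,0,3],0],[0.5,[0,0,2],0],[0.5,[0,0,1.2],0],[0.5,[0,0,0],0],[1,[0,0,0],0],[1,[0,0,0],0],[1,[0,0,0],0],[1,[0,0,0],0],[1,[0,0,0],0],[1,[0,0,0],0],[1,[0,0,0],0]]' 60; python3 -c "
from h import *
need((.567,.169,.099))"
```

```text
t: 2.9
position: [0.5694, 0.1679, 0.1028]
orientation: [[-0.967, 0.254, 0.004], [0.254, 0.967, -0.002], [-0.004, -0.0, -1.0]]
contact_force: [-5.2, -3.9, 7.4]
gripper_width: 0.131
finger_force: 61.1
t 2.90 pos [0.5694 0.1679 0.1028] yaw 165.3 j6 -1.23 shift cm [0.26 0.04 0.38] F [-5.2 -3.9  7.4]
```

```bash
python3 -m jog '[[1,[0,0,0],-0.1],[1,[0,0,0],-0.1],[1,[0,0,0],-0.1],[1,[0,0,0],-0.1],[1,[0,0,0],-0.1],[1,[0,0,0],-0.1],[1,[0,0,0],-0.1],[1,[0,0,0],-0.1],[1,[0,0,0],-0.1],[1,[0,0,0],-0.1],[1,[0,0,0],-0.1],[1,[0,0,0],-0.1],[1,[0,0,0],-0.1],[1,[0,0,0],-0.1],[1,[0,0,0],-0.1],[1,[0,0,0],-0.1],[1,[0,0,0],-0.05],[1,[0,0,0],0],[1,[0,0,0],0]]'; python3 - <<'E'
from h import *
need((.567,.169,.099))
a=grab("top")
cv2.imwrite("pics/t2.png",cv2.resize(a["color"][145:260,200:310][:,:,::-1],None,fx=5,fy=5,interpolation=cv2.INTER_CUBIC))
E
```

```text
t: 4.48
position: [0.5671, 0.1715, 0.1028]
orientation: [[-0.176, -0.984, -0.001], [-0.984, 0.176, 0.004], [-0.004, 0.001, -1.0]]
contact_force: [-12.8, 7.6, 12.4]
gripper_width: 0.128
finger_force: 61.8
t 4.48 pos [0.5671 0.1715 0.1028] yaw -100.2 j6 -2.88 shift cm [ 0.25 -0.04  0.38] F [-12.8   7.6  12.4]
```

View pics/t2.png

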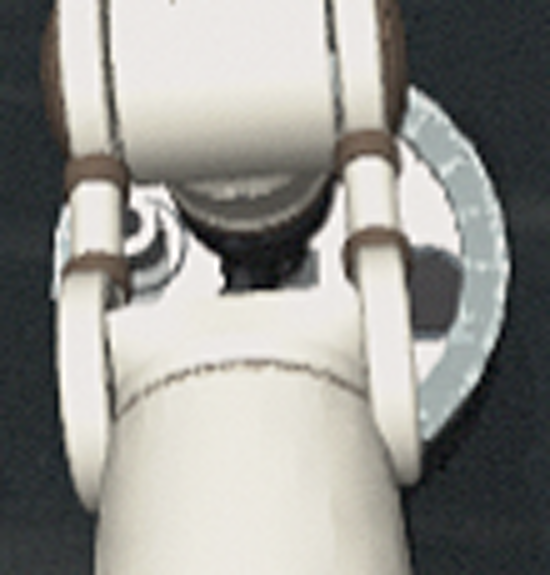

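```bash
python3 -m jog '[[0.4,[0,0,0],0],[0.4,[0,0,0],0],[0.4,[0,0,0],0],[0.4,[0,0,-3],0],[0.4,[0,0,-3.5],0],[0.4,[0,0,-3.5],0.1],[0,[0,0,-1],0.12],[0,[0,0,0],0.12],[0,[0,0,0],0.12],[0,[0,0,0],0.12],[0,[0,0,0],0.12],[0,[0,0,0],0.12],[0,[0,0,0],0.12],[0,[0,0,0],0.12],[0,[0,0,0],0.12],[0,[0,0,0],0.12],[0,[0,0,0],0.12],[0,[0,0,0],0.12],[0,[0,0,0],0.12],[0,[0,0,0],0.12]]' >/dev/null; python3 -m jog '[[0,[0,0,0],0.12],[0,[0,0,0],0.12],[0,[0,0,0],0.12],[0,[0,0,0],0.12],[0,[0,0,0],0.12],[0,[0,0,0],0],[0,[0,0,0],0]]'; python3 -c "
from h import *
need((.4885,.1844,.19))"
```

```text
t: 6.78
position: [0.5682, 0.1683, 0.2098]
orientation: [[-0.553, 0.833, 0.001], [0.833, 0.553, -0.0], [-0.001, 0.001, -1.0]]
contact_force: [-0.0, -0.1, -0.4]
gripper_width: 1.0
finger_force: 0.0
t 6.78 pos [0.5682 0.1683 0.2098] yaw 123.6 j6 -0.50 shift cm [ 5.75 -5.75  1.97] F [-0.  -0.1 -0.4]
```

```bash
cat >> h.py <<'E'
def cloud(im):
    H,W=im["depth"].shape; uu,vv=np.meshgrid(np.arange(W),np.arange(H))
    p=cv2.undistortPoints(np.stack([uu,vv],-1).reshape(-1,1,2).astype(float),np.array(im["camera_matrix"]),np.array(im["D"]))[:,0]
    d=im["depth"].reshape(-1,1); X=np.c_[p,np.ones(len(p))]*d; T=np.array(im["T"])
    return np.where(d>0,X@T[:3,:3].T+T[:3,3],9).reshape(H,W,3)
def blob(X,c,rad,z0,z1):
    P=X.reshape(-1,3); k=P[(np.hypot(*(P[:,:2]-c).T)<rad)&(P[:,2]>z0)&(P[:,2]<z1)]
    if len(k)<5: print("few",len(k)); return
    (x,y),rr=cv2.minEnclosingCircle((k[:,:2]*1000).astype(np.float32))
    print(len(k),"mean",k.mean(0).round(4),"circle",round(x,1),round(y,1),"r",round(rr,1),"zmax",np.percentile(k[:,2],98).round(4))
E
python3 - <<'E'
from h import *
im=grab("wrist","w2.png"); X=cloud(im); np.save("wX.npy",X)
blob(X,(.4885,.1844),.035,.113,.13)
blob(X,(.567,.169),.03,.12,.14)
c=im["color"]
print(proj(im,[(.4885,.1844,.1225)]))
E
```

```text
1954 mean [0.4882 0.1821 0.1219] circle 487.8 181.5 r 17.0 zmax 0.1237
896 mean [0.5652 0.1684 0.1301] circle 566.0 167.3 r 17.0 zmax 0.1328
[[201.34202323 132.2071175 ]]
```

View pics/w2.png

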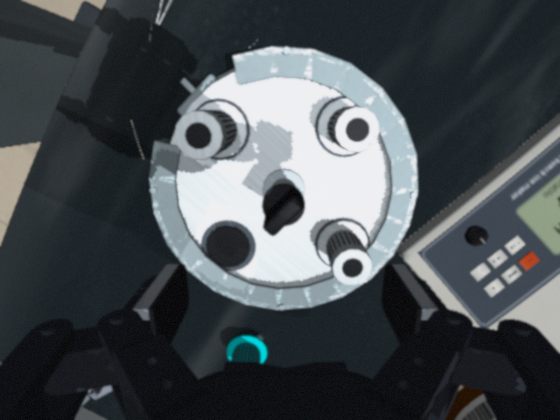

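```bash
python3 - <<'E'
from h import *
im=load("wrist"); C=np.array((.5665,.1681))
ang=lambda p:np.degrees(np.arctan2(p[1]-C[1],p[0]-C[0]))%360
X=np.load("wX.npy")
P=X.reshape(-1,3); rr=np.hypot(*(P[:,:2]-C).T); k=P[(rr>.103)&(rr<.119)&(P[:,2]>.0525)&(P[:,2]<.06)]
a=np.sort([ang(p) for p in k]); a=a[(a>120)&(a<220)]; i=np.argmax(np.diff(a)); print("gap",a[i],a[i+1],(a[i]+a[i+1])/2)
k=P[(rr>.126)&(rr<.15)&(P[:,2]>.012)&(P[:,2]<.06)]; a=[ang(p) for p in k]; a=[x for x in a if 140<x<200]; print("ptr",len(a),np.mean(a) if a else 0, k[:,2].mean() if len(k) else 0)
for p in [(187,82),(197,85),(180,78)]: print(ang(atz(im,*p,.03)),X[p[1],p[0]])
print("holder",ang((.488,.1818)))
need((.488,.182,.0665))
E
```

```text
gap 145.59083835288249 190.18357682822221 167.88720759055235
ptr 116 168.09692194421456 0.0209600597877913
166.22455909930963 [0.43375875 0.19821436 0.01409424]
163.98885817793845 [ 4.39765717e-01  1.99989242e-01 -2.96132586e-04]
167.11569131912654 [ 0.42132993  0.19638835 -0.00179146]
holder 170.10031392445364
t 6.83 pos [0.5681 0.1684 0.2097] yaw 123.6 j6 -0.50 shift cm [ 5.57 -5.93 14.31] F [0.8 0.8 0.3]
```

```bash
python3 -m jog '[[0,[1.9,-2,0],0],[0,[1.9,-2,0],0],[0,[1.77,-1.93,0],0],[0,[0,0,3],0],[0,[0,0,3.5],0],[0,[0,0,3.5],0],[0,[0,0,2.5],0],[0,[0,0,1.8],0],[0,[0,0,0],0],[1,[0,0,0],0],[1,[0,0,0],0],[1,[0,0,0],0],[1,[0,0,0],0],[1,[0,0,0],0],[1,[0,0,0],0],[1,[0,0,0],0]]' 50; python3 -c "
from h import *
need((.4882,.1847,.0665))"
```

```text
t: 8.17
position: [0.4889, 0.1825, 0.0681]
orientation: [[-0.551, 0.835, 0.003], [0.835, 0.551, 0.0], [-0.001, 0.003, -1.0]]
contact_force: [-1.8, -0.3, 7.2]
gripper_width: 0.386
finger_force: 49.3
t 8.17 pos [0.4889 0.1825 0.0681] yaw 123.4 j6 -0.46 shift cm [0.22 0.06 0.16] F [-1.8 -0.3  7.2]
```

```bash
python3 -m jog '[[1,[0.12,0.08,0],0],[1,[0.11,0.07,0],0],[1,[0,0,0],0],[1,[0,0,0],-0.1],[1,[0,0,0],-0.1],[1,[0,0,0],-0.1],[1,[0,0,0],-0.1],[1,[0,0,0],-0.1],[1,[0,0,0],-0.1],[1,[0,0,0],-0.1],[1,[0,0,0],-0.1],[1,[0,0,0],-0.1],[1,[0,0,0],-0.1],[1,[0,0,0],-0.1],[1,[0,0,0],-0.1],[1,[0,0,0],-0.09],[1,[0,0,0],0],[1,[0,0,0],0]]'; python3 -c "
from h import *
need((.4882,.1847,.0665));print(readout.state()['moment'])"
```

```text
t: 9.67
position: [0.4893, 0.1851, 0.0681]
orientation: [[-0.955, -0.298, 0.004], [-0.298, 0.955, 0.0], [-0.004, -0.001, -1.0]]
contact_force: [0.5, -1.2, 5.6]
gripper_width: 0.387
finger_force: 49.5
t 9.67 pos [0.4893 0.1851 0.0681] yaw -162.7 j6 -1.74 shift cm [ 0.11 -0.01  0.16] F [ 0.5 -1.2  5.6]
[-0.13552208  0.05559831  0.03955616]
```

```bash
python3 -m jog '[[1,[0,0,0],-0.03],[1,[0,0,-0.2],0],[1,[0,0,-0.2],0],[1,[0,0,-0.2],0],[1,[0,0,0],0]]'; python3 -c "
from h import *
need((.4882,.1847,.0665));print(readout.state()['moment'])"
```

```text
t: 10.08
position: [0.488, 0.185, 0.0728]
orientation: [[-0.945, -0.326, 0.001], [-0.326, 0.945, -0.0], [-0.001, -0.0, -1.0]]
contact_force: [3.0, -1.1, -1.9]
gripper_width: 0.387
finger_force: 49.9
t 10.08 pos [0.488  0.185  0.0728] yaw -161.0 j6 -1.77 shift cm [-0.   -0.03  0.63] F [ 3.  -1.1 -1.9]
[-0.27400197 -0.47746608 -0.07690736]
```

```bash
python3 -m jog '[[1,[0,0,-0.4],0],[1,[0,0,-0.6],0],[1,[0,0,-1],0],[1,[0,0,-2],0],[1,[0,0,-2],0],[1,[0,0,-1],0],[1,[0,0,0],0]]'; python3 - <<'E'
from h import *
need((.45,-.05,.034))
a=grab("top");b=grab("side")
c=cv2.resize(b["color"][120:270,200:400][:,:,::-1],None,fx=4,fy=4,interpolation=cv2.INTER_CUBIC)
cv2.imwrite("pics/s3.png",c)
E
```

```text
t: 10.67
position: [0.4893, 0.1856, 0.1456]
orientation: [[-0.945, -0.326, 0.005], [-0.326, 0.945, 0.001], [-0.005, -0.001, -1.0]]
contact_force: [0.1, 0.5, -1.4]
gripper_width: 0.386
finger_force: 50.3
t 10.67 pos [0.4893 0.1856 0.1456] yaw -161.0 j6 -1.77 shift cm [ 11.46 -20.98  11.12] F [ 0.1  0.5 -1.4]
```

View pics/s3.png

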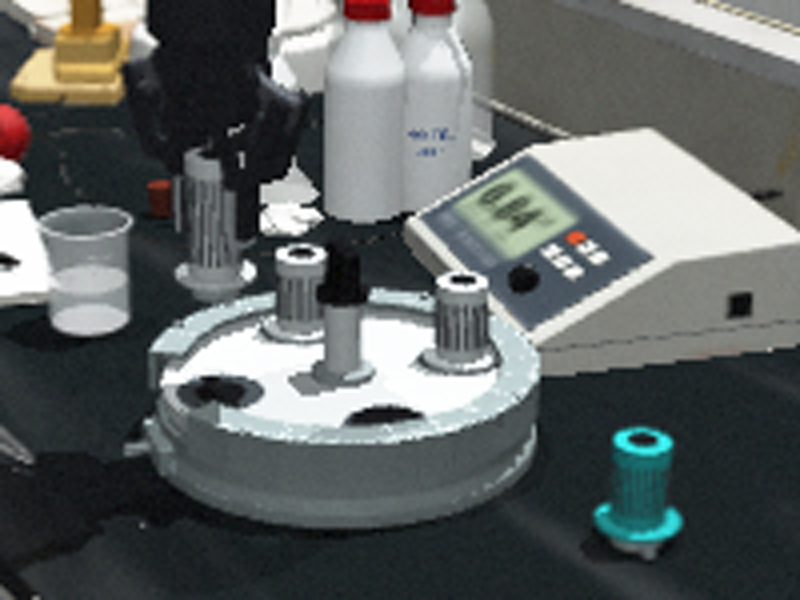

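```bash
python3 -m jog '[[1,[1,-1.8,0],0],[1,[1.8,-3.3,0],0],[1,[1.8,-3.3,0],0],[1,[1.8,-3.3,0],0],[1,[1.8,-3.3,0],0],[1,[1.8,-3.3,0],0],[1,[1.4,-2.7,1],0],[1,[0,0,3],0],[1,[0,0,3],0],[1,[0,0,2],0],[1,[0,0,1],0],[1,[0,0,0.6],0],[1,[0,0,0],0]]'; python3 -c "
from h import *
need((.45,-.05,.034))"
```

```text
t: 11.85
position: [0.4474, -0.0501, 0.0352]
orientation: [[-0.945, -0.326, -0.002], [-0.326, 0.945, 0.001], [0.002, 0.002, -1.0]]
contact_force: [-0.2, 0.6, -1.7]
gripper_width: 0.388
finger_force: 50.8
t 11.85 pos [ 0.4474 -0.0501  0.0352] yaw -161.0 j6 -2.28 shift cm [-0.25 -0.07  0.12] F [-0.2  0.6 -1.7]
```

```bash
python3 -m jog '[[1,[0,0,0.1],0],[1,[0,0,0],0],[1,[0,0,0],0]]'; python3 -m jog '[[1,[0,0,0.1],0],[1,[0,0,0],0],[1,[0,0,0],0]]'
```

```text
t: 12.1
position: [0.4493, -0.0508, 0.0364]
orientation: [[-0.945, -0.326, 0.002], [-0.326, 0.945, -0.001], [-0.002, -0.002, -1.0]]
contact_force: [-0.6, 0.8, -1.4]
gripper_width: 0.382
finger_force: 50.8
t: 12.35
position: [0.4485, -0.0506, 0.0346]
orientation: [[-0.945, -0.326, 0.0], [-0.326, 0.945, -0.0], [-0.0, -0.0, -1.0]]
contact_force: [0.7, 0.8, -1.3]
gripper_width: 0.388
finger_force: 50.8
```

```bash
python3 -m jog '[[1,[0,0,0.1],0],[1,[0,0,0],0],[1,[0,0,0],0]]'; python3 -m jog '[[1,[0,0,0.1],0],[1,[0,0,0],0],[1,[0,0,0],0]]'
```

```text
t: 12.6
position: [0.4486, -0.0507, 0.0336]
orientation: [[-0.945, -0.326, 0.001], [-0.326, 0.945, -0.0], [-0.0, -0.0, -1.0]]
contact_force: [-0.8, 0.3, 1.6]
gripper_width: 0.384
finger_force: 50.8
t: 12.85
position: [0.4487, -0.0507, 0.0336]
orientation: [[-0.945, -0.326, 0.0], [-0.326, 0.945, -0.0], [-0.0, -0.0, -1.0]]
contact_force: [-4.2, 1.6, 12.1]
gripper_width: 0.383
finger_force: 52.1
```

```bash
python3 -m jog '[[1,[0,0,-0.12],0],[0.3,[0,0,0],0],[0,[0,0,0],0],[0,[0,0,0],0],[0,[0,0,0],0],[0,[0,0,0],0],[0,[0,0,-1],0],[0,[0,0,-3],0],[0,[0,0,-3.5],0],[0,[0,0,-3],0.12],[0,[0,0,0],0.12],[0,[0,0,0],0.12],[0,[0,0,0],0.12],[0,[0,0,0],0.12],[0,[0,0,0],0.12],[0,[0,0,0],0],[0,[0,0,0],0]]'; python3 - <<'E'
from h import *
im=grab("wrist","w3.png"); X=cloud(im)
blob(X,(.4487,-.0507),.03,.08,.1)
a=X[np.abs(X[...,2]-.0)<.03]
# cradle from wrist
P=X.reshape(-1,3); k=P[(np.hypot(P[:,0]-.4904,P[:,1]+.1898)<.07)&(P[:,2]>.007)&(P[:,2]<.06)]
print(len(k)); 
if len(k)>50: print(cv2.minAreaRect((k[:,:2]*1000).astype(np.float32)))
need((.4487,-.0507,.034),157)
E
```

```text
t: 14.27
position: [0.4484, -0.0506, 0.139]
orientation: [[-0.927, 0.375, 0.001], [0.375, 0.927, -0.0], [-0.001, -0.0, -1.0]]
contact_force: [-0.1, 0.2, -0.3]
gripper_width: 0.994
finger_force: 0.0
2271 mean [ 0.4463 -0.0521  0.0874] circle 447.4 -52.5 r 17.1 zmax 0.0891
1352
((489.27734375, -190.56944274902344), (50.039085388183594, 79.5556869506836), 67.6418685913086)
t 14.32 pos [ 0.4484 -0.0506  0.1389] yaw 158.0 j6 -1.57 shift cm [-0.03  0.   10.49] F [-0.8  0.3  0.2]
spin rad 0.017
```

The holder stands upright on its own at (0.448,-0.051), and the wrist view confirms the cradle at (0.490,-0.190), 157.6°. The tool can't be tilted, so I'll regrip at mid-barrel across the tilt direction with a light grip. Then I'll pivot the holder in the pads by moving along an arc about the foot edge.

```bash
python3 -m jog '[[0,[0,0,2],0.007],[0,[0,0,3],0],[0,[0,0,3],0],[0,[0,0,2],0],[0,[0,0,0.8],0],[0,[0,0,0],0],[1,[0,0,0],0],[1,[0,0,0],0],[1,[0,0,0],0],[1,[0,0,0],0],[1,[0,0,0],0],[1,[0,0,0],0],[1,[0,0,0],0]]' 20;  python3 -m jog '[[1,[-0.2,0,0],0],[1,[-0.25,0,-0.05],0],[1,[-0.25,0,-0.05],0],[1,[-0.3,0,-0.05],0],[1,[-0.37,0,0],0],[1,[0,0,0],0]]'; python3 - <<'E'
from h import *
need((.4487,-.0507,.034),157)
im=grab("wrist","w4.png"); X=cloud(im)
blob(X,(.4487,-.0507),.05,.08,.11)
E
```

```text
t: 15.4
position: [0.4493, -0.051, 0.0317]
orientation: [[-0.923, 0.385, 0.002], [0.385, 0.923, -0.001], [-0.002, 0.0, -1.0]]
contact_force: [-1.7, 0.8, 6.9]
gripper_width: 0.391
finger_force: 22.6
t: 15.9
position: [0.4617, -0.0562, 0.0321]
orientation: [[-0.923, 0.385, 0.001], [0.385, 0.923, -0.0], [-0.001, 0.0, -1.0]]
contact_force: [-0.3, 0.8, -1.3]
gripper_width: 0.391
finger_force: 22.1
t 15.90 pos [ 0.4617 -0.0562  0.0321] yaw 157.4 j6 -1.56 shift cm [ 1.41  0.01 -0.19] F [-0.3  0.8 -1.3]
spin rad 0.006
25491 mean [ 0.4557 -0.0524  0.0941] circle 450.5 -51.4 r 50.0 zmax 0.1095
```

```bash
cat >> h.py <<'E'
def tilt():
    s=readout.state(); R=np.array(s["orientation"]); p=np.array(s["position"])
    for n in("side","wrist","top"):
        X=cloud(grab(n)).reshape(-1,3); L=(X-p)@R; L[:,2]*=-1; L*=1000; h=X[:,2]*1000
        for z0,z1 in((2,9),(9,18),(18,30),(30,50),(50,65),(65,78),(78,92)):
            k=L[(abs(L[:,0])<60)&(abs(L[:,1])<(28 if h.min()<0 and z1<30 else 14))&(h>z0)&(h<=z1)]
            if len(k)>8: print(n,z0,z1,len(k),"x",np.percentile(k[:,0],[3,50,97]).round(1),"y",np.percentile(k[:,1],[3,97]).round(1))
E
python3 -c "
from h import *
tilt()"
```

```text
side 2 9 134 x [-52.    5.6  58.6] y [-24.4  25.3]
side 9 18 119 x [-20.7   4.2  25.4] y [-25.7  11.2]
side 18 30 44 x [-13.7  12.6  20.5] y [-13.4  -0.7]
side 30 50 46 x [-15.6  14.6  18.2] y [-13.3  -2.1]
side 50 65 33 x [-15.   14.8  17.7] y [-13.6   1.3]
side 65 78 22 x [11.1 14.7 17.7] y [-13.7   1.6]
side 78 92 26 x [10.7 14.5 16.4] y [-12.1  -0.1]
wrist 9 18 2220 x [ 2.8 18.1 26.8] y [-23.9  20.9]
wrist 18 30 472 x [11.6 18.  19.7] y [-13.   12.7]
wrist 30 50 1123 x [11.1 17.4 19.3] y [-13.1  13. ]
wrist 50 65 1203 x [10.6 17.  18.7] y [-13.1  13.1]
wrist 65 78 1554 x [10.  16.6 18.6] y [-13.   13.2]
wrist 78 92 6312 x [-3.9  8.7 17.3] y [-13.   12.6]
top 9 18 21 x [16.  20.9 25.4] y [-17.3   0.5]
```

```bash
python3 -m jog '[[1,[0,0,-1],0],[1,[0,0,-1.1],0],[1,[0,0,0],0]]'; python3 -c "
from h import *
need((.4348,-.1666,.053),157.6)"
```

```text
t: 16.35
position: [0.4629, -0.0566, 0.0558]
orientation: [[-0.923, 0.385, 0.005], [0.385, 0.923, -0.002], [-0.005, 0.0, -1.0]]
contact_force: [0.5, -0.9, -0.2]
gripper_width: 0.39
finger_force: 22.0
t 16.35 pos [ 0.4629 -0.0566  0.0558] yaw 157.4 j6 -1.56 shift cm [ -1.64 -11.24   0.29] F [ 0.5 -0.9 -0.2]
spin rad -0.004
```

```bash
python3 -m jog '[[1,[-0.2,-1.4,0.1],0],[1,[-0.4,-2.8,0.1],0],[1,[-0.4,-2.8,0.1],0],[1,[-0.4,-2.8,0],0],[1,[-0.24,-1.44,0],0],[1,[0,0,0],0],[1,[0,0,0],0]]'; python3 -c "
from h import *
need((.4348,-.1666,.053),157.6)
tilt()"
```

```text
t: 16.93
position: [0.433, -0.1664, 0.0505]
orientation: [[-0.922, 0.386, 0.001], [0.386, 0.922, -0.0], [-0.001, 0.0, -1.0]]
contact_force: [-0.7, -0.1, -1.0]
gripper_width: 0.392
finger_force: 22.0
t 16.93 pos [ 0.433  -0.1664  0.0505] yaw 157.3 j6 -1.80 shift cm [-0.17  0.05 -0.25] F [-0.7 -0.1 -1. ]
spin rad -0.006
side 2 9 374 x [-51.   15.7  58.1] y [-26.8  26.4]
side 9 18 243 x [-59.1 -38.1 -24.2] y [-26.   19.9]
side 18 30 49 x [-47.4 -39.6  15.7] y [-13.4  10.8]
side 30 50 161 x [-46.8 -11.2  25.4] y [-13.8  12.6]
side 50 65 36 x [ 9.5 15.5 19. ] y [-13.8   0.5]
side 65 78 32 x [ 8.  14.8 17.8] y [-13.8  -1.9]
side 78 92 35 x [10.2 15.  17.6] y [-13.1  -0.3]
wrist 30 50 1686 x [13.7 19.5 27. ] y [-13.1  13.2]
wrist 50 65 828 x [11.5 17.5 19.4] y [-12.9  13.1]
wrist 65 78 934 x [11.2 17.  18.9] y [-12.8  13.3]
wrist 78 92 1392 x [10.7 16.8 18.6] y [-12.9  13.2]
top 2 9 29 x [-57.3  24.2  52.3] y [12.3 27.5]
top 9 18 39 x [-59.5 -51.3 -35.9] y [ 9.8 26.1]
top 30 50 10 x [-46.2  16.   24.1] y [10.5 13.8]
```

```bash
python3 -m jog '[[1,[-0.5,0.02,-0.1],0],[1,[-0.4,0,-0.1],0],[1,[-0.4,0,0],0],[1,[-0.3,0,0],0],[1,[-0.3,0,0],0],[1,[-0.3,0,0],0],[1,[0,0,0],0]]'; python3 -c "
from h import *
need((.4903,-.1895,.053),157.6)
tilt()" | grep -v top
```

```text
t: 17.67
position: [0.4513, -0.173, 0.051]
orientation: [[-0.923, 0.384, -0.006], [0.384, 0.923, 0.003], [0.007, 0.001, -1.0]]
contact_force: [-5.9, 2.0, 1.2]
gripper_width: 0.394
finger_force: 22.1
t 17.67 pos [ 0.4513 -0.173   0.051 ] yaw 157.4 j6 -1.79 shift cm [-4.24 -0.03 -0.23] F [-5.9  2.   1.2]
spin rad -0.003
side 2 9 334 x [-52.3  21.   57.1] y [-27.4  25.9]
side 9 18 348 x [-59.1 -39.1  -6.2] y [-27.   17.6]
side 18 30 38 x [-59.9 -20.9  17. ] y [-13.7  10.1]
side 30 50 159 x [-59.   -8.3  27.2] y [-13.8  12.7]
side 50 65 43 x [11.4 16.7 19.6] y [-13.7   0.3]
side 65 78 33 x [11.7 15.3 18.2] y [-13.7   2. ]
side 78 92 36 x [10.7 15.2 17.7] y [-13.9   0.6]
wrist 30 50 1682 x [14.  20.9 28.6] y [-13.1  13.2]
wrist 50 65 887 x [11.8 18.2 20.2] y [-13.1  13. ]
wrist 65 78 981 x [11.1 17.3 19.2] y [-13.1  13.1]
wrist 78 92 1460 x [10.  16.6 18.5] y [-12.9  13.1]
```

```bash
python3 -m jog '[[1,[-0.3,0,0],0],[1,[-0.3,0,0],0],[1,[-0.3,0,0],0],[1,[-0.3,0,0],0],[1,[0,0,0],0]]'; python3 -c "
from h import *
need((.4903,-.1895,.053),157.6)
tilt()" | grep -v top
```

```text
t: 18.23
position: [0.4628, -0.1779, 0.0517]
orientation: [[-0.923, 0.384, -0.005], [0.384, 0.923, 0.003], [0.006, 0.0, -1.0]]
contact_force: [-5.9, 3.1, 4.9]
gripper_width: 0.393
finger_force: 22.4
t 18.23 pos [ 0.4628 -0.1779  0.0517] yaw 157.4 j6 -1.79 shift cm [-2.98 -0.02 -0.15] F [-5.9  3.1  4.9]
spin rad -0.003
side 2 9 298 x [-53.2  21.9  57.1] y [-27.1  25.9]
side 9 18 400 x [-57.2 -27.7   6.2] y [-26.6  18.2]
side 18 30 51 x [-50.2 -15.7  27.4] y [-13.8   9.6]
side 30 50 158 x [-53.1   2.   37.7] y [-13.8  11.8]
side 50 65 48 x [18.2 25.2 29.5] y [-13.8   0.8]
side 65 78 41 x [12.3 21.2 25.1] y [-13.4   3.5]
side 78 92 50 x [ 9.9 16.9 21.5] y [-13.8   1.3]
wrist 9 18 20 x [-9.  -8.3 -6.6] y [-27.   22.7]
wrist 30 50 1707 x [24.7 32.4 39.5] y [-13.2  13.2]
wrist 50 65 1251 x [18.9 25.6 29.2] y [-13.1  13.1]
wrist 65 78 1418 x [15.3 21.7 25. ] y [-13.1  13.1]
wrist 78 92 2009 x [11.1 17.9 21.2] y [-13.   13.1]
```

```bash
python3 -m jog '[[1,[-0.3,0,0],0],[1,[-0.3,0,0],0],[1,[-0.3,0,0],0],[1,[-0.3,0,0],0],[1,[-0.2,0,0],0],[1,[0,0,0],0]]'; python3 -c "
from h import *
need((.4903,-.1895,.053),157.6)
tilt()" | grep wrist
```

```text
t: 18.88
position: [0.4769, -0.1838, 0.0515]
orientation: [[-0.923, 0.384, -0.001], [0.384, 0.923, 0.001], [0.002, 0.0, -1.0]]
contact_force: [-1.7, 1.7, -1.2]
gripper_width: 0.391
finger_force: 16.2
wrist 2 9 17 x [-9.4  1.4  6.3] y [-27.2  23.1]
wrist 9 18 54 x [-4.5  4.2  8.1] y [-26.9  22.6]
wrist 30 50 86 x [34.1 38.3 40.9] y [-13.2  13.9]
wrist 50 65 2960 x [30.9 40.9 50.7] y [-13.1  13. ]
wrist 65 78 2057 x [22.  29.4 34.9] y [-13.1  13. ]
wrist 78 92 2808 x [13.9 21.4 27.1] y [-13.1  13.1]
```

```bash
python3 -m jog '[[1,[-0.3,0,0],0],[1,[-0.3,0,0],0],[1,[-0.3,0,0],0],[1,[-0.3,0,0],0],[1,[-0.3,0,0],0],[1,[-0.15,0,0],0],[1,[0,0,0],0]]'; python3 -c "
from h import *
need((.4903,-.1895,.021),157.6)
tilt()" | grep -v top
```

```text
t: 19.62
position: [0.4932, -0.1909, 0.0523]
orientation: [[-0.923, 0.385, 0.001], [0.385, 0.923, -0.001], [-0.001, -0.0, -1.0]]
contact_force: [-2.2, 0.4, -0.2]
gripper_width: 0.392
finger_force: 20.1
t 19.62 pos [ 0.4932 -0.1909  0.0523] yaw 157.4 j6 -1.77 shift cm [0.32 0.02 3.13] F [-2.2  0.4 -0.2]
spin rad -0.004
side 2 9 232 x [-57.2  19.2  57.4] y [-27.2  25.8]
side 9 18 506 x [-34.3   4.3  40.4] y [-26.4  19.2]
side 18 30 46 x [-19.5 -12.9  25.5] y [-13.7  12. ]
side 30 50 67 x [-21.5  20.1  51.4] y [-13.9   9.2]
side 50 65 69 x [15.5 48.9 59.6] y [-13.8   1. ]
side 65 78 100 x [31.1 45.1 58.7] y [-13.3   7.4]
side 78 92 92 x [17.7 28.3 38.1] y [-13.3   4.9]
wrist 2 9 13 x [16.  19.9 22.1] y [-26.8  23.2]
wrist 9 18 29 x [12.9 18.9 22.9] y [-26.3  23.2]
wrist 30 50 13 x [56.5 57.9 58.7] y [-12.7  13.8]
wrist 50 65 899 x [43.1 50.9 59.7] y [-13.5  13.6]
wrist 65 78 4134 x [32.5 44.6 59. ] y [-13.  13.]
wrist 78 92 4047 x [17.5 27.7 36.9] y [-13.1  13. ]
```

```bash
python3 -m jog '[[1,[0.1,0,0.3],0],[1,[0.1,0,0.3],0],[1,[0,0,0.3],0],[1,[0,0,0.3],0],[1,[0,0,0.3],0],[1,[0,0,0],0]]'; python3 -c "
from h import *
need((.4903,-.1895,.021),157.6)
tilt()" | grep -v top
```

```text
t: 20.27
position: [0.4904, -0.1898, 0.0366]
orientation: [[-0.923, 0.385, -0.001], [0.385, 0.923, 0.0], [0.001, -0.0, -1.0]]
contact_force: [-2.4, -0.1, 0.5]
gripper_width: 0.385
finger_force: 20.3
t 20.27 pos [ 0.4904 -0.1898  0.0366] yaw 157.4 j6 -1.78 shift cm [0.02 0.02 1.56] F [-2.4 -0.1  0.5]
spin rad -0.004
side 2 9 245 x [-57.3  24.   59.1] y [-27.5  25.6]
side 9 18 446 x [-37.4  -2.5  36.7] y [-26.4  15.3]
side 18 30 42 x [-22.4  21.7  41.4] y [-13.6   8.2]
side 30 50 103 x [-23.5  34.3  59.3] y [-13.8  11.3]
side 50 65 125 x [13.2 42.4 58.5] y [-13.7   7.5]
side 65 78 80 x [14.9 25.7 34.9] y [-13.7   6.5]
side 78 92 65 x [ 8.6 14.2 22.3] y [-13.3   4.5]
wrist 2 9 37 x [-0.1 11.3 27.7] y [-26.8  23.3]
wrist 9 18 317 x [ 2.6 19.2 27.7] y [-26.5  22.9]
wrist 30 50 1051 x [42.4 51.  59.7] y [-13.4  13.7]
wrist 50 65 4653 x [30.2 42.7 59. ] y [-13.1  13. ]
wrist 65 78 3929 x [15.6 25.6 34.5] y [-13.1  13. ]
wrist 78 92 5377 x [ 0.4 11.1 20.7] y [-13.  13.]
```

```bash
python3 -m jog '[[1,[0,0,0.25],0],[1,[0,0,0.25],0],[1,[0,0,0.25],0],[1,[0,0,0],0]]'; python3 -c "
from h import *
need((.4903,-.1895,.021),157.6)
tilt()" | grep wrist
```

```text
t: 20.75
position: [0.492, -0.1906, 0.0305]
orientation: [[-0.923, 0.385, 0.003], [0.385, 0.923, -0.002], [-0.003, -0.0, -1.0]]
contact_force: [-1.1, -0.4, 4.1]
gripper_width: 0.388
finger_force: 20.0
wrist 2 9 41 x [ 0.8 18.9 33.7] y [-26.7  23.4]
wrist 9 18 436 x [ 4.4 23.9 34.1] y [-26.3  23.1]
wrist 30 50 479 x [43.  51.2 59.6] y [-13.6  13.9]
wrist 50 65 6178 x [28.  43.5 59.2] y [-13.1  13. ]
wrist 65 78 5520 x [ 8.2 21.3 33. ] y [-13.1  13. ]
wrist 78 92 5161 x [-3.5  4.4 14.5] y [-12.8  12.2]
```

```bash
python3 -m jog '[[1,[0,0,0.2],0],[1,[0,0,0.2],0],[1,[0,0,0],0]]'; python3 -c "
from h import *
need((.4903,-.1895,.021),157.6)
tilt()" | grep -v top
```

```text
t: 21.15
position: [0.4922, -0.1906, 0.0266]
orientation: [[-0.923, 0.385, 0.003], [0.385, 0.923, -0.002], [-0.004, -0.0, -1.0]]
contact_force: [-0.1, 0.5, 6.6]
gripper_width: 0.386
finger_force: 19.9
t 21.15 pos [ 0.4922 -0.1906  0.0266] yaw 157.4 j6 -1.77 shift cm [0.22 0.03 0.56] F [-0.1  0.5  6.6]
spin rad -0.004
side 2 9 234 x [-56.   14.2  58.5] y [-27.5  24.5]
side 9 18 434 x [-35.5   4.   39.5] y [-27.   14.3]
side 18 30 25 x [-19.3  24.   50. ] y [-13.8   7.2]
side 30 50 70 x [-21.7  28.   59.3] y [-13.9   7. ]
side 50 65 133 x [23.6 43.  59.4] y [-13.8   5.9]
side 65 78 100 x [10.6 20.6 33.5] y [-13.5   6.7]
wrist 2 9 42 x [ 2.3 21.3 34.9] y [-26.6  23.7]
wrist 9 18 490 x [ 6.1 26.6 36.8] y [-26.2  23.1]
wrist 30 50 247 x [43.8 51.1 59.8] y [-13.8  13.8]
wrist 50 65 7184 x [25.7 43.3 59.2] y [-13.2  13.1]
wrist 65 78 6832 x [ 1.7 17.4 31.7] y [-13.   13.1]
wrist 78 92 3222 x [-4.6  1.3  9.5] y [-12.5  10.8]
```

```bash
cat >> h.py <<'E'
def prof(n="wrist"):
    s=readout.state(); R=np.array(s["orientation"]); p=np.array(s["position"])
    c=np.array((.4903,-.1895,0)); u=np.array((-.9245,.381,0)); v=np.array((-.381,-.9245,0))
    X=cloud(grab(n)).reshape(-1,3); a=(X-c)@u*1000; b=(X-c)@v*1000
    print(n,"tcp cradle-x %.1f y %.1f z %.1f"%((p-c)@u*1000,(p-c)@v*1000,p[2]*1000))
    for x in range(-60,84,4):
        k=(a>=x)&(a<x+4)&(abs(b)<4)&(X[:,2]<.12)
        if k.sum()>3: print((x+2,round(np.median(X[k,2])*1000,1),round(np.percentile(X[k,2],97)*1000,1)),end=" ")
    print()
E
python3 -m jog '[[1,[0,0,0.2],0],[1,[0,0,0.2],0],[1,[0,0,0],0]]'; python3 -c "
from h import *
prof();prof('side');prof('top')"
```

```text
t: 21.55
position: [0.4927, -0.1909, 0.023]
orientation: [[-0.923, 0.385, 0.005], [0.385, 0.923, -0.003], [-0.005, -0.001, -1.0]]
contact_force: [1.3, -0.5, 6.9]
gripper_width: 0.388
finger_force: 19.6
wrist tcp cradle-x -2.8 y 0.4 z 23.0
(-6, np.float64(79.8), np.float64(81.2)) (-2, np.float64(78.3), np.float64(80.0)) (2, np.float64(76.6), np.float64(78.4)) (6, np.float64(97.8), np.float64(112.0)) (10, np.float64(105.4), np.float64(113.1)) (14, np.float64(71.7), np.float64(73.3)) (18, np.float64(70.1), np.float64(71.7)) (22, np.float64(68.4), np.float64(70.0)) (26, np.float64(66.7), np.float64(68.6)) (30, np.float64(65.1), np.float64(66.6)) (34, np.float64(63.4), np.float64(65.0)) (38, np.float64(61.7), np.float64(63.4)) (42, np.float64(60.0), np.float64(61.7)) (46, np.float64(58.0), np.float64(59.8)) (50, np.float64(56.3), np.float64(58.0)) (54, np.float64(61.2), np.float64(63.3)) (58, np.float64(61.0), np.float64(63.4)) (62, np.float64(49.2), np.float64(50.9)) (66, np.float64(-0.4), np.float64(49.3)) (70, np.float64(-0.5), np.float64(0.6)) (74, np.float64(-0.4), np.float64(0.8)) (
[... 582 characters left out ...]
2), np.float64(70.0)) (26, np.float64(64.9), np.float64(70.1)) (30, np.float64(40.4), np.float64(68.2)) (34, np.float64(63.4), np.float64(66.3)) (38, np.float64(10.0), np.float64(64.8)) (42, np.float64(59.3), np.float64(62.7)) (46, np.float64(3.4), np.float64(60.8)) (50, np.float64(57.3), np.float64(59.9)) (54, np.float64(29.1), np.float64(64.1)) (58, np.float64(51.1), np.float64(63.0)) (62, np.float64(49.7), np.float64(50.9)) (66, np.float64(3.1), np.float64(4.1)) (70, np.float64(1.4), np.float64(2.2)) (74, np.float64(2.9), np.float64(3.6)) (78, np.float64(1.3), np.float64(3.6)) (82, np.float64(1.4), np.float64(3.4)) 
top tcp cradle-x -2.7 y 0.4 z 23.0
(78, np.float64(1.3), np.float64(1.9))
```

```bash
python3 -m jog '[[1,[0.1,0,0.2],0],[1,[0,0,0.2],0],[1,[0,0,0.2],0],[1,[0,0,0],0]]'; python3 -c "
from h import *
prof()"
```

```text
t: 22.03
position: [0.4926, -0.191, 0.0175]
orientation: [[-0.923, 0.385, 0.006], [0.385, 0.923, -0.003], [-0.007, -0.001, -1.0]]
contact_force: [3.4, -0.0, 8.5]
gripper_width: 0.391
finger_force: 19.1
wrist tcp cradle-x -2.7 y 0.5 z 17.5
(-10, np.float64(73.5), np.float64(74.4)) (-6, np.float64(73.5), np.float64(74.8)) (-2, np.float64(72.5), np.float64(74.0)) (2, np.float64(71.5), np.float64(73.0)) (6, np.float64(72.1), np.float64(105.8)) (10, np.float64(100.3), np.float64(107.6)) (14, np.float64(68.7), np.float64(70.1)) (18, np.float64(67.7), np.float64(68.9)) (22, np.float64(66.7), np.float64(68.0)) (26, np.float64(65.7), np.float64(67.2)) (30, np.float64(64.7), np.float64(66.3)) (34, np.float64(63.7), np.float64(65.3)) (38, np.float64(62.7), np.float64(64.3)) (42, np.float64(61.6), np.float64(63.1)) (46, np.float64(60.6), np.float64(62.0)) (50, np.float64(59.8), np.float64(66.4)) (54, np.float64(66.5), np.float64(68.1)) (58, np.float64(55.8), np.float64(57.2)) (62, np.float64(54.5), np.float64(55.9)) (66, np.float64(-0.7), np.float64(0.6)) (70, np.float64(-0.5), np.float64(0.7)) (74, np.float64(-0.5), np.float64(0.6)) (78, np.float64(-0.5), np.float64(0.6)) (82, np.float64(-0.5), np.float64(0.6))
```

```bash
python3 -m jog '[[1,[0,0,0.2],0],[1,[0,0,0.15],0],[1,[0,0,0],0],[1,[0,0,0],0]]'; python3 -c "
from h import *
prof()"
```

```text
t: 22.42
position: [0.4926, -0.191, 0.014]
orientation: [[-0.923, 0.385, 0.006], [0.385, 0.923, -0.003], [-0.007, -0.001, -1.0]]
contact_force: [3.5, -0.7, 7.3]
gripper_width: 0.389
finger_force: 19.2
wrist tcp cradle-x -2.7 y 0.5 z 14.0
(-10, np.float64(69.8), np.float64(70.5)) (-6, np.float64(70.0), np.float64(71.2)) (-2, np.float64(69.4), np.float64(70.8)) (2, np.float64(68.9), np.float64(70.2)) (6, np.float64(70.2), np.float64(102.2)) (10, np.float64(96.6), np.float64(104.0)) (14, np.float64(67.2), np.float64(68.4)) (18, np.float64(66.6), np.float64(67.9)) (22, np.float64(66.1), np.float64(67.4)) (26, np.float64(65.5), np.float64(66.8)) (30, np.float64(65.1), np.float64(66.2)) (34, np.float64(64.5), np.float64(65.9)) (38, np.float64(63.9), np.float64(65.4)) (42, np.float64(63.1), np.float64(64.4)) (46, np.float64(62.5), np.float64(63.8)) (50, np.float64(69.8), np.float64(71.1)) (54, np.float64(60.0), np.float64(70.6)) (58, np.float64(58.8), np.float64(60.2)) (62, np.float64(57.9), np.float64(59.8)) (66, np.float64(-0.6), np.float64(0.4)) (70, np.float64(-0.6), np.float64(0.6)) (74, np.float64(-0.6), np.float64(0.8)) (78, np.float64(-0.5), np.float64(0.8)) (82, np.float64(-0.4), np.float64(0.6))
```

```bash
python3 -m jog '[[0.57,[0,0,0],0],[0.55,[0,0,0],0],[0.53,[0,0,0],0],[0.5,[0,0,0],0],[0.5,[0,0,0],0]]'; python3 -c "
from h import *
prof()"
```

```text
t: 22.88
position: [0.4892, -0.1891, 0.0115]
orientation: [[-0.923, 0.385, -0.001], [0.385, 0.923, 0.001], [0.001, 0.0, -1.0]]
contact_force: [-1.4, 0.0, 0.4]
gripper_width: 0.504
finger_force: 0.0
wrist tcp cradle-x 1.2 y 0.0 z 11.5
(-6, np.float64(66.1), np.float64(67.3)) (-2, np.float64(66.2), np.float64(67.6)) (2, np.float64(66.3), np.float64(67.5)) (6, np.float64(66.2), np.float64(67.5)) (10, np.float64(92.6), np.float64(101.2)) (14, np.float64(93.3), np.float64(102.1)) (18, np.float64(66.3), np.float64(67.5)) (22, np.float64(66.2), np.float64(67.5)) (26, np.float64(66.2), np.float64(67.5)) (30, np.float64(66.2), np.float64(67.4)) (34, np.float64(66.2), np.float64(67.6)) (38, np.float64(66.1), np.float64(67.2)) (42, np.float64(66.1), np.float64(67.3)) (46, np.float64(73.9), np.float64(75.1)) (50, np.float64(64.7), np.float64(74.0)) (54, np.float64(64.2), np.float64(65.4)) (58, np.float64(57.7), np.float64(65.1)) (62, np.float64(-0.5), np.float64(0.5)) (66, np.float64(-0.5), np.float64(0.6)) (70, np.float64(-0.5), np.float64(0.5)) (74, np.float64(-0.6), np.float64(0.6)) (78, np.float64(-0.7), np.float64(0.7)) (82, np.float64(-0.5), np.float64(0.7))
```

```bash
python3 -m jog '[[0.4,[0,0,-0.65],0],[0.4,[0.1,0,-1],0],[0.4,[0.2,0,-1],0],[0.4,[0,0,0],0],[0.4,[0,0,0],0],[1,[0,0,0],0],[1,[0,0,0],0],[1,[0,0,0],0],[1,[0,0,0],0],[1,[0,0,0],0],[1,[0,0,0],0]]' 25; python3 - <<'E'
from h import *
im=grab("wrist");X=cloud(im).reshape(-1,3)
need((.4903,-.1895,.038),157.6)
c=np.array((.4903,-.1895,0)); u=np.array((-.9245,.381,0)); v=np.array((-.381,-.9245,0))
a=(X-c)@u*1000;b=(X-c)@v*1000;z=X[:,2]*1000
k=(z>70)&(z<80)&(a>30)&(a<60)&(abs(b)<15); print("flange top",np.percentile(a[k],[2,50,98]),"y",b[k].mean())
k=(z>60)&(z<66)&(a>40)&(a<70)&(abs(b)<8); print("skirt end",np.percentile(a[k],[2,98]))
for y0 in(-15,10):
  k=(z>30)&(z<46)&(abs(a)<30)&(abs(b-y0-2.5)<4); print("saddle",np.percentile(a[k],[2,50,98]) if k.sum()>5 else 0,k.sum())
k=(z>8)&(z<15)&(abs(a)<60)&(abs(b)<30); print("base",np.percentile(a[k],[1,99]),np.percentile(b[k],[1,99]))
E
```

```text
t: 23.85
position: [0.4867, -0.1885, 0.0386]
orientation: [[-0.923, 0.385, -0.001], [0.385, 0.923, -0.0], [0.0, -0.001, -1.0]]
contact_force: [-2.7, -1.3, 4.3]
gripper_width: 0.387
finger_force: 24.6
t 23.90 pos [ 0.4867 -0.1885  0.0386] yaw 157.4 j6 -1.78 shift cm [-0.37  0.05  0.06] F [-4.  -1.8  5.2]
spin rad -0.004
flange top [44.40115076 46.60463905 48.30389326] y 1.0884999990499964
skirt end [40.36081911 58.639581  ]
saddle 0 1
saddle 0 0
base [-0.07915561 28.60621929] [-23.10924158  26.800666  ]
```

```bash
python3 -m jog '[[1,[-0.15,0,0],0],[1,[-0.2,0,0],0],[1,[-0.2,0,0],0],[1,[-0.2,0,0],0],[1,[0,0,0],0],[1,[0,0,0],0]]' 40; python3 - <<'E'
from h import *
prof()
X=cloud(load("wrist")).reshape(-1,3)
c=np.array((.4903,-.1895,0)); u=np.array((-.9245,.381,0)); v=np.array((-.381,-.9245,0))
a=(X-c)@u*1000;b=(X-c)@v*1000;z=X[:,2]*1000
k=(z>70)&(z<80)&(a>25)&(a<60)&(abs(b)<15); print("flange top",np.percentile(a[k],[2,50,98]),"y",b[k].mean())
E
```

```text
t: 24.4
position: [0.4875, -0.1888, 0.0384]
orientation: [[-0.924, 0.383, -0.016], [0.383, 0.924, 0.006], [0.018, -0.001, -1.0]]
contact_force: [-28.7, 6.0, 31.0]
gripper_width: 0.383
finger_force: 41.3
wrist tcp cradle-x 2.8 y 0.4 z 38.4
(-30, np.float64(65.2), np.float64(66.6)) (-26, np.float64(65.5), np.float64(66.4)) (-22, np.float64(65.6), np.float64(66.7)) (-18, np.float64(65.8), np.float64(67.0)) (-14, np.float64(65.9), np.float64(67.2)) (-10, np.float64(65.9), np.float64(67.0)) (-6, np.float64(66.1), np.float64(67.2)) (-2, np.float64(66.0), np.float64(67.2)) (2, np.float64(66.0), np.float64(67.1)) (6, np.float64(66.0), np.float64(67.3)) (10, np.float64(113.4), np.float64(119.6)) (14, np.float64(116.1), np.float64(119.7)) (18, np.float64(66.0), np.float64(67.3)) (22, np.float64(66.1), np.float64(67.5)) (26, np.float64(66.2), np.float64(67.4)) (30, np.float64(66.2), np.float64(67.6)) (34, np.float64(66.2), np.float64(67.3)) (38, np.float64(66.0), np.float64(67.1)) (42, np.float64(67.1), np.float64(74.9)) (46, np.float64(73.2), np.float64(75.0)) (50, np.float64(64.2), np.float64(65.6)) (54, np.float64(64.2), np.float64(65.5)) (58, np.float64(52.2), np.float64(65.2)) (62, np.float64(-0.5), np.float64(0.5)) (66, np.float64(-0.5), np.float64(0.9)) (70, np.float64(-0.5), np.float64(0.6)) (74, np.float64(-0.6), np.float64(0.6)) (78, np.float64(-0.5), np.float64(0.7)) (82, np.float64(-0.4), np.float64(0.8)) 
flange top [43.26353379 45.41895308 47.19739263] y 1.1254778492992508
```

```bash
python3 -m jog '[[1,[0.6,0,-0.2],0],[1,[0,0,-0.3],0],[1,[0,0,-0.4],0],[1,[-0.3,0,-0.1],0],[1,[-0.3,0,0],0],[1,[-0.3,0,0],0],[1,[-0.3,0,0],0],[1,[0,0,0],0],[1,[0,0,0],0]]' 40; cat >> h.py <<'E'
def fl():
    prof()
    X=cloud(load("wrist")).reshape(-1,3)
    c=np.array((.4903,-.1895,0)); u=np.array((-.9245,.381,0)); v=np.array((-.381,-.9245,0))
    a=(X-c)@u*1000;b=(X-c)@v*1000;z=X[:,2]*1000
    k=(z>70)&(z<90)&(a>25)&(a<60)&(abs(b)<15); print("flange top",np.percentile(a[k],[2,50,98]),"y",b[k].mean())
E
python3 -c "
from h import *
fl()"
```

```text
t: 25.2
position: [0.4995, -0.1935, 0.0483]
orientation: [[-0.923, 0.385, -0.0], [0.385, 0.923, 0.0], [0.0, 0.0, -1.0]]
contact_force: [-0.4, 0.2, -1.2]
gripper_width: 0.383
finger_force: 39.8
wrist tcp cradle-x -10.1 y 0.1 z 48.3
(-42, np.float64(75.5), np.float64(76.4)) (-38, np.float64(75.6), np.float64(76.7)) (-34, np.float64(75.6), np.float64(76.9)) (-30, np.float64(75.9), np.float64(76.9)) (-26, np.float64(75.7), np.float64(77.0)) (-22, np.float64(75.7), np.float64(76.8)) (-18, np.float64(75.8), np.float64(77.0)) (-14, np.float64(75.8), np.float64(77.0)) (-10, np.float64(75.7), np.float64(77.0)) (-6, np.float64(75.8), np.float64(77.1)) (-2, np.float64(75.7), np.float64(77.1)) (2, np.float64(75.8), np.float64(76.9)) (6, np.float64(75.8), np.float64(76.9)) (10, np.float64(75.8), np.float64(77.1)) (14, np.float64(75.8), np.float64(77.0)) (18, np.float64(75.8), np.float64(77.0)) (22, np.float64(75.6), np.float64(76.9)) (26, np.float64(75.4), np.float64(76.8)) (30, np.float64(83.2), np.float64(84.4)) (34, np.float64(81.0), np.float64(84.5)) (38, np.float64(73.7), np.float64(74.9)) (42, np.float64(73.3), np.float64(74.8)) (46, np.float64(58.4), np.float64(74.2)) (50, np.float64(-0.6), np.float64(0.7)) (54, np.float64(-0.5), np.float64(0.7)) (58, np.float64(-0.4), np.float64(1.0)) (62, np.float64(-0.7), np.float64(0.7)) (66, np.float64(-0.5), np.float64(0.8)) (70, np.float64(-0.5), np.float64(0.5)) (74, np.float64(-0.5), np.float64(0.7)) (78, np.float64(-0.7), np.float64(0.6)) (82, np.float64(-0.6), np.float64(0.6)) 
flange top [25.45546055 34.42865938 44.75791139] y 0.6334089642005002
```

```bash
python3 -m jog '[[1,[0.33,0,0],0],[1,[0.33,0,0],0],[1,[0,0,0.4],0],[1,[0,0,0.3],0],[1,[0,0,0],0],[1,[0,0,0],0]]' 40; python3 -c "
from h import *
fl()
X=cloud(load('wrist')).reshape(-1,3)
c=np.array((.4903,-.1895,0)); u=np.array((-.9245,.381,0)); v=np.array((-.381,-.9245,0))
a=(X-c)@u*1000;b=(X-c)@v*1000;z=X[:,2]*1000
k=(z>72)&(z<90)&(a>25)&(a<60)&(abs(b)<8); print('flange',np.percentile(a[k],[2,50,98]))
k=(z>55)&(z<90)&(a>25)&(a<70)&(abs(b)<5); print('end',np.percentile(a[k],[99.5]),a[k].max())
" | grep -v '^('
```

```text
t: 25.75
position: [0.493, -0.1907, 0.0411]
orientation: [[-0.923, 0.385, -0.001], [0.385, 0.923, 0.0], [0.001, 0.0, -1.0]]
contact_force: [0.1, 0.0, -2.0]
gripper_width: 0.381
finger_force: 39.8
wrist tcp cradle-x -3.0 y 0.1 z 41.1
flange top [37.66908742 40.16805298 41.66895907] y 0.3124472777585925
flange [37.70777672 40.0699872  41.6112172 ]
end [52.06088666] 52.17438133686711
```

```bash
python3 -m jog '[[1,[-0.07,0,0.1],0],[1,[0,0,0.1],0],[1,[0,0,0.05],0],[1,[0,0,0],0],[1,[0,0,0],0]]' 40; python3 -c "
from h import *
fl()
" | grep -v '^('
```

```text
t: 26.22
position: [0.4941, -0.1914, 0.0391]
orientation: [[-0.923, 0.385, 0.0], [0.385, 0.923, -0.0], [-0.0, -0.0, -1.0]]
contact_force: [-0.3, -0.4, -0.6]
gripper_width: 0.386
finger_force: 39.9
wrist tcp cradle-x -4.2 y 0.3 z 39.1
flange top [36.54671888 38.76279856 40.42632037] y 0.7750635574254384
```

```bash
python3 -m jog '[[1,[0,0,0.08],0],[1,[0,0,0],0],[0.57,[0,0,0],0],[0.54,[0,0,0],0],[0.45,[0,0,0],0],[0.2,[0,0,0],0],[0,[0,0,0],0],[0,[0,0,0],0],[0,[0,0,0],0],[0,[0,0,-1],0],[0,[0,0,-3],0],[0,[0,0,-3.5],0],[0,[0,0,-3.5],0],[0,[0,0,-1],0],[0,[0,0,0],0],[0,[0,0,0],0]]'; python3 - <<'E'
from h import *
fl(); im=load("wrist"); cv2.imwrite("pics/fin.png",im["color"][:,:,::-1])
k=cloud(im).reshape(-1,3)
k=k[(np.hypot(k[:,0]-.4904,k[:,1]+.1898)<.05)&(k[:,2]>.007)&(k[:,2]<.02)]
print(cv2.minAreaRect((k[:,:2]*1000).astype(np.float32)))
E
```

```text
t: 27.6
position: [0.494, -0.1912, 0.1585]
orientation: [[-0.923, 0.385, 0.001], [0.385, 0.923, -0.001], [-0.001, -0.0, -1.0]]
contact_force: [-0.8, 0.3, -0.5]
gripper_width: 0.998
finger_force: 0.0
wrist tcp cradle-x -4.1 y 0.1 z 158.5
(-38, np.float64(65.6), np.float64(67.2)) (-34, np.float64(66.0), np.float64(67.5)) (-30, np.float64(66.0), np.float64(67.4)) (-26, np.float64(66.1), np.float64(67.2)) (-22, np.float64(66.3), np.float64(67.4)) (-18, np.float64(66.2), np.float64(67.8)) (-14, np.float64(66.4), np.float64(67.6)) (-10, np.float64(66.2), np.float64(67.6)) (-6, np.float64(66.2), np.float64(67.8)) (-2, np.float64(66.3), np.float64(67.8)) (2, np.float64(66.4), np.float64(67.6)) (6, np.float64(66.5), np.float64(67.6)) (10, np.float64(66.0), np.float64(67.2)) (14, np.float64(66.2), np.float64(67.8)) (18, np.float64(66.2), np.float64(67.8)) (22, np.float64(66.4), np.float64(67.4)) (26, np.float64(66.3), np.float64(67.6)) (30, np.float64(66.2), np.float64(67.4)) (34, np.float64(65.9), np.float64(67.4)) (38, np.float64(73.8), np.float64(75.0)) (42, np.float64(64.3), np.float64(66.4)) (46, np.float64(64.2), np.float64(65.5)) (50, np.float64(48.9), np.float64(65.2)) (54, np.float64(-0.5), np.float64(0.8)) (58, np.float64(-0.5), np.float64(0.4)) (62, np.float64(-0.8), np.float64(0.6)) (66, np.float64(-0.4), np.float64(0.7)) (70, np.float64(-0.6), np.float64(0.5)) (74, np.float64(-0.8), np.float64(0.6)) (78, np.float64(-0.5), np.float64(1.1)) (82, np.float64(-0.5), np.float64(0.5)) 
flange top [35.9811275  38.14709736 39.98691182] y 0.943283513995055
((490.0713806152344, -191.87246704101562), (49.98466873168945, 79.9573974609375), 67.17636108398438)
```

View pics/fin.png

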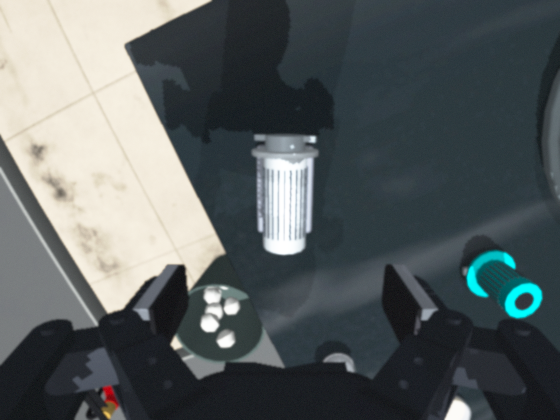

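The holder lies level in the saddles at (285,205), flange overhanging at (285,152). Its middle is within about 1 mm of the cradle centre.

```bash
python3 -c "
from cell import r
print(r.job_done())"
```

```text
the job is handed in; nothing more can be done
None
```

The job is handed in at about 28 s of the 69 s allowed: the tall holder was brought to the front, unscrewed, stood upright and released, then regripped and laid level in the V cradle, within about 1 mm of centre; I saw no contact with the short holder, glassware or tweezers.

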